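# Tip a potted transformer over a fence and pack it in a two-layer kit box

## Task

Pack the spare-transformer kit: stand the blue transformer on the tipping plate, one broad face square against the middle of the steel fence, let go of it, then push it over the fence, without gripping it, so that it comes to lie on the rubber pad. Take it up again lying on its side and lower it, held all the way to the floor, into the ribbed cavity at the bottom of the black box; then fit the grey divider down on the box's corner posts above it and lay the terminal block in the divider's small pocket beside the orange grip. Leave the check weight and the two vials where they are.

Things in the scene. Friction and masses are not known exactly. Their poses are not given: they have to be found in the camera images.
- transformer: blue potted transformer, solid block standing on end on the bench: 50 mm along its x, 60 along y, 100 tall along z; 0.55 to 0.9 kg, evenly spread. Four brass studs on the top end stand 9 mm higher. Origin at the centre of its foot. Broad faces (60 x 100) look along +x and -x; either may go to the fence. Lying on a broad face it is 50 mm high, which fits under the divider
- transformer_mid (a point): the middle of the transformer, 50 mm from the foot along its z
- tip_plate: tipping plate, fixed, aluminium, 214 mm along its x, 112 along y; origin at the centre of its underside, on the bench. From its near (-x) end: bare stand, 6 mm high, to x = -33 mm; steel fence across it, x = -33 to -21, top at 21 mm (15 above the stand); plywood with black rubber pad, x = -21 to 99, 94 wide, top at 21 mm, level with the fence
- stand (a point): on the stand's surface (6 mm up, x = -58 mm in the plate's frame): where the centre of the foot comes when the transformer stands against the fence. Pushed along the plate's +x some 80 mm above the stand (2 to 5 N) it pivots over the fence's top edge; after about 35 mm of push (36 degrees) it goes over by itself
- pad (a point): where the transformer's middle comes, about, after tipping (x = -15 mm, 46 mm up in the plate's frame): it lies on the pad on a broad face, 50 mm high, studs to the plate's +x, foot end overhanging the stand by about 30 mm
- fence: the steel fence bar of the tipping plate, 12 x 108 x 15 mm; origin at the centre of its underside
- kit_box: black open kit box, fixed, outside 158 x 158 mm, 86 high, inside 150 x 150; origin at the centre of its underside. Four grey corner posts, 16 mm square, carry the divider at 58 mm above the origin. Between the ribs of the cavity and the walls fingers may go down to 24 mm above the origin (a flat steel bracket, 7 mm thick, is already stowed at +y)
- cavity (a point): centre of the floor of the box's middle cavity, 5 mm above the box's origin. The cavity is 108 mm along the box's x, 67 along its y, between grey ribs up to 22 mm above the origin that flare out at the top. The transformer goes in lying on a broad face, lengthwise along the box's x, either way round; its middle is then 30 mm above the box's origin, its top 55 mm
- divider: grey divider plate, 144 x 144 x 5 mm, 0.16 kg, lying on the bench; origin at the centre of its underside. Orange grip bar in the middle: 46 mm along its x, 12 along its y, from 5 to 31 mm above the origin. Lowered square into the box (3 mm play each side, any quarter turn) it rests on the corner posts
- pocket (a point): middle of the divider's pocket for the terminal block, on the plate's upper face, at x = 0, y = +41 mm, 5 mm up in the divider's frame; inside 22 mm along the divider's x and 48 mm along its y, between ribs 4 mm high that are open for 32 mm in the middle of both long sides for the fingers
- terminal_block: pale terminal block with four brass contacts on top, 16 mm along its x, 42 mm along its y, 14 mm high, 30 g; origin at the centre of its underside; lies on the bench
- check_weight: small brass-coloured check weight, 22 mm across, 42 mm high, upright; origin at the centre of its foot; bystander
- flux_vial: small amber vial with white cap, 22 mm across, 45 mm high, upright; origin at the centre of its foot; bystander
- resin_vial: small dark red vial with blue cap, 26 mm across, 50 mm high, upright; origin at the centre of its foot; bystander

How it is judged:
On the way, in this order (a step that is already met when the one before it is completed fails the run):
1. the transformer stands upright on the tipping plate, a broad face square against the fence (within 5 mm) and within 22 mm of its middle, let go (x of transformer_mid in the frame of tip_plate between -0.064 and -0.053 m and y of transformer_mid in the frame of tip_plate between -0.022 and 0.022 m and z of transformer in the frame of tip_plate below 0.01 m and angle between the z axis of transformer and the z axis of tip_plate, either way round below 0.06 rad and angle between the x axis of transformer and the x axis of tip_plate, either way round below 0.1 rad and contact force between the fingers and transformer below 0.1 N), for 0.2 s.
2. the transformer leans over the fence, its weight on the fence, not gripped (angle between the z axis of transformer and the z axis of tip_plate, either way round between 0.35 and 1.2 rad and contact force between transformer and fence above 0.2 N and contact force between the fingers and transformer below 15 N), for 0.02 s.
3. the transformer lies still on its broad face on the rubber pad, its foot end at the fence, not touched (x of transformer_mid in the frame of tip_plate between -0.03 and 0.03 m and y of transformer_mid in the frame of tip_plate between -0.03 and 0.03 m and z of transformer_mid in the frame of tip_plate between 0.041 and 0.051 m and angle between the x axis of transformer and the z axis of tip_plate, either way round below 0.08 rad and linear speed of transformer below 0.02 m/s and contact force between the fingers and transformer below 0.1 N), for 0.2 s.
4. the transformer is set down flat in the box's cavity while still in the fingers (horizontal distance between transformer_mid and cavity below 0.009 m and z of transformer_mid in the frame of kit_box below 0.036 m and angle between the x axis of transformer and the z axis of kit_box, either way round below 0.08 rad and angle between the z axis of transformer and the x axis of kit_box, either way round below 0.1 rad and contact force between the fingers and transformer above 0.5 N), for 0.05 s.
5. the divider rests level on the corner posts over the transformer (horizontal distance between transformer_mid and cavity below 0.009 m and z of transformer_mid in the frame of kit_box below 0.036 m and angle between the x axis of transformer and the z axis of kit_box, either way round below 0.08 rad and angle between the z axis of transformer and the x axis of kit_box, either way round below 0.1 rad and horizontal distance between divider and cavity below 0.008 m and z of divider in the frame of kit_box below 0.0615 m and angle between the z axis of divider and the z axis of kit_box, either way round below 0.03 rad), for 0.2 s.
At the end, for the whole second after the job is handed in: The transformer lies on a broad face in the box's cavity (middle within 9 mm of the cavity's), the divider rests level on the four corner posts (within 3.5 mm of its seat), the terminal block lies flat in the divider's pocket (within 7 mm of its middle); everything is at rest and released (all of step 5 and horizontal distance between terminal_block and pocket below 0.007 m and z of terminal_block in the frame of divider below 0.0075 m and angle between the z axis of terminal_block and the z axis of divider, either way round below 0.1 rad and angle between the y axis of terminal_block and the y axis of divider, either way round below 0.25 rad and linear speed of each of transformer, divider, terminal_block below 0.02 m/s); the robot touches nothing.
It fails at once if the check weight moved by more than 30 mm (distance of check_weight from where it was at the start of the episode above 0.03 m).
It fails at once if the amber vial moved by more than 30 mm (distance of flux_vial from where it was at the start of the episode above 0.03 m).
It fails at once if the red vial moved by more than 30 mm (distance of resin_vial from where it was at the start of the episode above 0.03 m).
It also fails if it takes over 72 s, if anything falls off the work surface, if the arm or the gripper's body presses on something with over 40 N, if the wrist force passes 120 N, or if a joint passes its speed limit or range.

## Robot

A 6-joint arm with a two-finger parallel gripper is mounted at the origin on a cart in front of the work surface, level with it; the furniture and walls round the work are solid. World frame = base frame: x ahead of the robot, y to its left, z up, the work surface at z = 0. Lengths are in m, angles in rad, forces in N, time in s.
With the tool pointing down it reaches from about 0.275 to 0.775 m from the base axis. Payload 14.6 kg.
Tool frame: the origin (TCP) lies between the finger pads; the fingertips stand 8 mm ahead of it and the grasp point (between the pads) lies 11 mm behind it (bot.tip_extent is the distance from the TCP to the fingertips, in m); z points along the fingers, y is the line along which they close (so a half turn about z gives the same grasp; the last joint's range is limited). The gripper opens to 85 mm and grips with 20 to 120 N. Pads are 22 mm wide; open, the fingers measure 114 mm over their backs; the gripper's body (76 mm by 85 mm) begins 54 mm behind the grasp point. The pads swing forward as they close: fully open they stand 13 mm farther back than shut.
Start: joints at [-0.155, 0.263, -0.048, 1.259, 0, 1.415], TCP at [0.525, -0, 0.239] pointing down, gripper open.
Joint ranges: [-2.65, 2.65], [-0.89, 1.7], [-1.18, 1.37], [-2.13, 2.11], [-1.35, 1.29], [-3.14, 3.14]. Speed limits (rad/s): [1.89, 1.89, 2.57, 2.79, 3.14, 3.14].

## Interface

Orientations are given as [roll, pitch, yaw] about the fixed x, y, z axes, in that order (R = Rz(yaw) Ry(pitch) Rx(roll)).
In Python, from plant import readout, eyes, order, spotter, bot gives the robot as it stands.
- The arm moves only by the tool step_hand, called after ">>>" as name(argument=value, ...), one argument or row to a line, values as JSON. Schema: {"type":"object","properties":{"rows":{"type":"string"},"only":{"type":"string"},"quiet":{"type":"boolean"},"lines":{"type":"string"}},"required":["rows"],"additionalProperties":false}. rows is a string of 1 to 12 rows, parted by semicolons, with the numbers parted by spaces; each row has 5 numbers: the finger opening in m, then dx, dy, dz in m, then a turn about the tool's z in rad; each row is the pose to reach, as a shift and turn from the pose commanded when the call began, along the tool's axes at that moment; what a row does not reach only later rows make up. A row lasts 1/8 s, in which the tool goes at most 0.0625 m and 0.188 rad, less where a joint would pass 70% of its speed; a pose out of reach is approached as far as the arm can. The fingers move at their own pace and stop on an object; the grip force is fixed at half the most. Time passes only in rows, so rows that do not move let the fingers close. The tool returns the time, the measured TCP pose, the force, the opening and the grip force at its end. only (a regular expression) keeps the lines of the reply that match it, lines (a string "A,B") keeps lines A to B, and quiet returns only ok. Input that does not fit is refused with a message, and nothing moves.
- readout.observe(): the state, without advancing time (a new reading comes with each control period).
- eyes.grab_frame(name): name is "scene" or "side" or "wrist"; returns the picture (384x512x3 uint8, blue, green, red); there is no depth.
- eyes.camera_params(name): a dict with "camera_matrix" (3x3 intrinsics, pixels), "eye" and "attitude" of the camera in the world. Camera axes: x right, y down, z forward; pixel columns grow to the right and rows downward; lengths in m; the calibration is good to about 2 mm. A picture is of the moment at which its call begins: read the wrist's pose just before it. camera_params takes no time and is no camera call; for the wrist camera it gives the pose at the moment of the call.
- order.finish_job(): hands the job in; it is judged then, once.
Trained networks look in the newest picture that a camera, given by its name, has taken for a name from the list of things; names that differ only in an ending like _2 or _b are one class to them, and where a whole thing is asked for, a point or a joint stands for the part that bears it (a point fixed in the world has none). Each returns a list of dicts, best first, with "confidence" (0 to 1); they miss things now and then, are a little off and sometimes report something else, mostly with a low value. They report only what shows in the picture. A call takes as long as a camera call.
- spotter.regions_of(camera, name): "region" (384x512 bool, what is visible of it) and "rect" ([centre column, centre row, width, height] in pixels, round what is visible of it).
- spotter.mark_of(camera, name): "pixel" ([column, row] in pixels: a listed point, or the origin of a listed thing).
The state is a dict: "clock": time; "joints": joint angles; "joint_vel": joint speeds; "joint_torque": joint torques, N m; "tool_pos": TCP position; "ee_rot": TCP orientation; "wrist_force": force on the tool from outside, world axes, zero at the start; "wrist_torque": the same for the moment, N m; "grip_width": finger opening in m; "gripper_force": force on a finger pad.
Only numpy, scipy, OpenCV 4.12 (cv2) and the standard library are available. Lean on these libraries where they do the work, as an engineer would, in place of code of your own. Each camera call takes 0.05 s, during which the arm holds its last target. There are 200 camera calls.

## Working session

There is one attempt and no reset: what is moved stays moved. The work goes in short steps, Python scripts to look and compute and a tool call to move; the robot and the scene stay as the last step left them, time stands still between calls to the robot, and variables do not carry over. Pictures are saved under pics/ and viewed, at most 10 in all, crops included, and the job is handed in when it is done.

```bash
ls; mkdir -p pics
```

Create h.py:
```python
import numpy as np, cv2
from scipy.spatial.transform import Rotation as R
from plant import readout, eyes, order, spotter, bot
def cam(n):
    p=eyes.camera_params(n); K=np.array(p["camera_matrix"]); a=np.array(p["attitude"],float)
    M=a if a.shape==(3,3) else (R.from_euler('xyz',a).as_matrix() if a.size==3 else None)
    return K,np.array(p["eye"],float),M
def ray(c,px):
    K,e,M=c; d=M@np.linalg.solve(K,[px[0],px[1],1.]); return e,d/np.linalg.norm(d)
def onz(c,px,z):
    e,d=ray(c,px); return e+d*(z-e[2])/d[2]
def tri(obs):
    A=np.zeros((3,3));b=np.zeros(3);rs=[ray(c,p) for c,p in obs]
    for e,d in rs:
        P=np.eye(3)-np.outer(d,d);A+=P;b+=P@e
    x=np.linalg.solve(A,b); return x,max(np.linalg.norm((np.eye(3)-np.outer(d,d))@(x-e)) for e,d in rs)
def proj(c,x):
    K,e,M=c;q=K@(M.T@(np.asarray(x)-e));return q[:2]/q[2]
```

Run:
```python
from h import *
import json
print(readout.observe()); print(eyes.camera_params("wrist"))
names=["transformer","transformer_mid","tip_plate","stand","pad","fence","kit_box","cavity","divider","pocket","terminal_block","check_weight","flux_vial","resin_vial"]
ims={}
C={}
for n in ["scene","side","wrist"]:
    C[n]=cam(n); im=eyes.grab_frame(n); cv2.imwrite(f"pics/{n}0.png",im)
obs={}
for nm in names:
    for n in ["scene","side","wrist"]:
        r=spotter.mark_of(n,nm)
        if r:
            obs.setdefault(nm,{})[n]=(np.round(r[0]["pixel"],1).tolist(),round(r[0]["confidence"],2))
    o=obs.get(nm,{})
    g=[(C[n],v[0]) for n,v in o.items() if v[1]>.3]
    print(nm,o,[ (np.round(x,4),round(e,4)) for x,e in [tri(g)]] if len(g)>1 else '')
a=cv2.imread("pics/scene0.png");b=cv2.imread("pics/side0.png")
```

```text
pics
{'clock': 0.0, 'joints': array([-1.55272001e-01,  2.63528654e-01, -4.89588643e-02,  1.25943138e+00,
       -3.07747043e-07,  1.41547630e+00]), 'joint_vel': array([-5.60527373e-05,  2.34306215e-03, -1.36442249e-03,  2.79754618e-04,
       -4.23428077e-05,  1.75965532e-03]), 'joint_torque': array([ 6.28219332e-04, -6.37613010e+01,  3.84567368e+01,  1.37825581e-02,
        8.02127857e-07, -5.80562346e-05]), 'tool_pos': array([5.24710410e-01, 5.47201087e-05, 2.38814092e-01]), 'ee_rot': array([-3.14048354e+00, -1.73354380e-04,  1.57084426e+00]), 'wrist_force': array([-1.29287891,  0.11214037, -0.05964532]), 'wrist_torque': array([0.00070806, 0.01872241, 0.05997807]), 'gripper_force': 0.0, 'grip_width': 0.08561026901797529}
{'camera_matrix': array([[337.02579125,   0.        , 256.24116984],
       [  0.        , 337.02579125, 195.88305089],
       [  0.        ,   0.        ,   1.        ]]), 'eye': array([0.52518594, 0.07020449, 0.37379624]), 'attitude': array([2.85821015e+00, 1.21721375e-03, 5.65116513e-04])}
transformer {'scene': ([252.1, 282.6], 0.6), 'side': ([282.5, 273.4], 0.7
[... 1354 characters left out ...]
ene': ([202.5, 264.4], 0.83), 'side': ([218.6, 253.1], 0.67)} [(array([0.5653, 0.354 , 0.0372]), np.float64(0.0058))]
terminal_block {'scene': ([212.5, 310.1], 0.5), 'side': ([246.5, 301.4], 0.63)} [(array([0.4865, 0.4361, 0.0095]), np.float64(0.0021))]
check_weight {'scene': ([226.0, 173.6], 0.49), 'side': ([220.7, 181.9], 0.66), 'wrist': ([424.1, 202.3], 0.91)} [(array([ 7.226e-01, -4.820e-02, -6.000e-04]), np.float64(0.0093))]
flux_vial {'scene': ([286.8, 257.4], 0.69), 'side': ([308.8, 244.8], 0.7)} [(array([ 0.4105,  0.198 , -0.017 ]), np.float64(0.0005))]
resin_vial {'scene': ([163.8, 227.3], 0.64), 'side': ([170.7, 226.1], 0.63)} [(array([0.7121, 0.291 , 0.0405]), np.float64(0.0019))]
```

View pics/scene0.png

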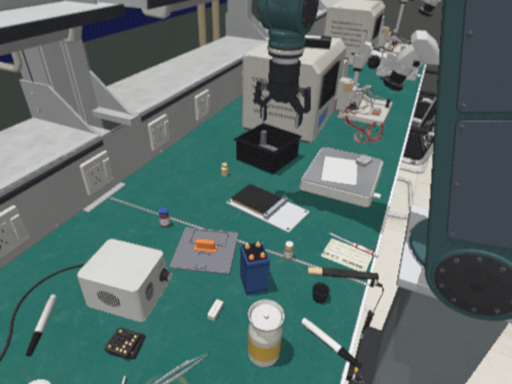

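View pics/side0.png

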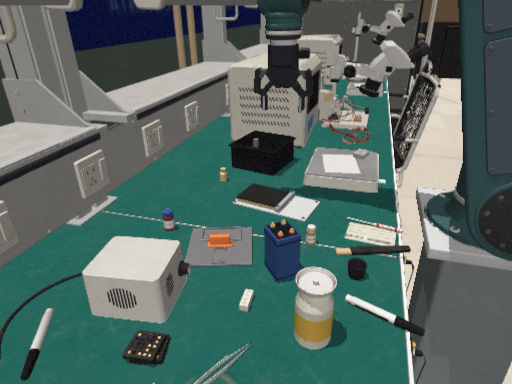

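The scene view shows the transformer at (253,270), divider at (206,250), terminal block at (215,309), tipping plate at (268,205), box at (268,147), check weight at (225,170), and the vials at (164,218) and (289,250). The side view agrees. Next I look from above with the wrist camera.

Add to h.py:
```python
import pickle,os
def look(tag,names,n="wrist",save=True):
    """grab, store camera+marks+masks in obs.pkl"""
    db=pickle.load(open("obs.pkl","rb")) if os.path.exists("obs.pkl") else []
    c=cam(n); im=eyes.grab_frame(n); cv2.imwrite(f"pics/{tag}.png",im)
    for nm in names:
        r=spotter.mark_of(n,nm); 
        if r: db.append((tag,nm,c,np.array(r[0]["pixel"]),r[0]["confidence"],None))
    pickle.dump(db,open("obs.pkl","wb")); return c,im
def region(n,nm):
    r=spotter.regions_of(n,nm); return (r[0]["region"].astype(np.uint8),r[0]["confidence"]) if r else (None,0)
def rect(c,m,z):
    """min-area rect of a mask's outline put on plane z: centre, sizes, angle of long side"""
    k=max(cv2.findContours(m,0,cv2.CHAIN_APPROX_NONE)[0],key=cv2.contourArea)[:,0,:]
    w=np.array([onz(c,p,z)[:2] for p in k.astype(float)])*1000
    (cx,cy),(a,b),t=cv2.minAreaRect(w.astype(np.float32))
    if b>a:a,b,t=b,a,t+90
    return np.round([cx,cy,a,b,(t+90)%180-90],1)
def pos():
    s=readout.observe(); print("t",round(s["clock"],2),"tcp",s["tool_pos"].round(4),"rpy",s["ee_rot"].round(4),"F",s["wrist_force"].round(1),"w",round(s["grip_width"],4),"gf",round(s["gripper_force"],1)); return s
def togo(p,yaw=None):
    """shift in tool axes (and turn) to TCP position p, tool-y line at world angle yaw"""
    s=readout.observe(); M=R.from_euler('xyz',s["ee_rot"]).as_matrix(); d=M.T@(np.array(p)-s["tool_pos"])
    t=0
    if yaw is not None:
        cur=np.arctan2(M[1,1],M[0,1]); t=-((yaw-cur+np.pi/2)%np.pi-np.pi/2)
    print("go",d.round(4),"turn",round(t,4),"j6",s["joints"][5].round(3))
```

Run:
```python
from h import *
look("wrist0b",["tip_plate","stand","pad","fence","kit_box","cavity","check_weight"])
c=cam("wrist")
for nm,z in [("kit_box",.086),("tip_plate",.006),("fence",.021)]:
    m,q=region("wrist",nm); 
    if m is not None: print(nm,q,rect(c,m,z))
```

```text
kit_box 0.97 [ 601.  -142.7  109.6   91.8   76.7]
tip_plate 0.82 [527.9  50.7 214.  111.7 -11.7]
fence 0.76 [501.8  56.2 107.   12.7  78.4]
```

>>> step_hand(
  rows="0.085 0.33 -0.05 -0.09 0;0.085 0.33 -0.05 -0.09 0;0.085 0.33 -0.05 -0.09 0;0.085 0.33 -0.05 -0.09 0;0.085 0.33 -0.05 -0.09 0;0.085 0.33 -0.05 -0.09 0;0.085 0.33 -0.05 -0.09 0;0.085 0.33 -0.05 -0.09 0",
)

```text
clock: 3.8
tool_pos: [0.475, 0.3296, 0.329]
ee_rot: [-3.141, 0.0, 1.571]
wrist_force: [-0.2, 0.3, 0.3]
grip_width: 0.0846
gripper_force: 0.0
```

Run:
```python
from h import *
pos()
c,im=look("w1",["transformer","transformer_mid","stand","tip_plate","pad","fence","divider","pocket","terminal_block","flux_vial","resin_vial"])
for nm,z in [("tip_plate",.006),("fence",.021),("divider",.003),("terminal_block",.014),("transformer",.1)]:
    m,q=region("wrist",nm); 
    if m is not None: print(nm,q,rect(c,m,z))
cv2.imwrite("pics/both1.png",np.hstack([cv2.resize(cv2.imread("pics/wrist0.png"),(400,300)),cv2.resize(im,(400,300))]))
```

```text
t 3.8 tcp [0.475  0.3296 0.329 ] rpy [-3.1413e+00  3.0000e-04  1.5708e+00] F [-0.2  0.3  0.3] w 0.0846 gf 0.0
tip_plate 0.69 [528.   48.9 216.5 123.1 -11.4]
fence 0.8 [501.6  62.4 113.3  15.4  77.8]
divider 0.71 [600.5 278.7 146.8 146.5 -72.2]
terminal_block 0.57 [486.6 430.3  43.4  17.  -84.9]
transformer 0.89 [449.9 329.6  63.   60.1 -50.1]
```

View pics/both1.png

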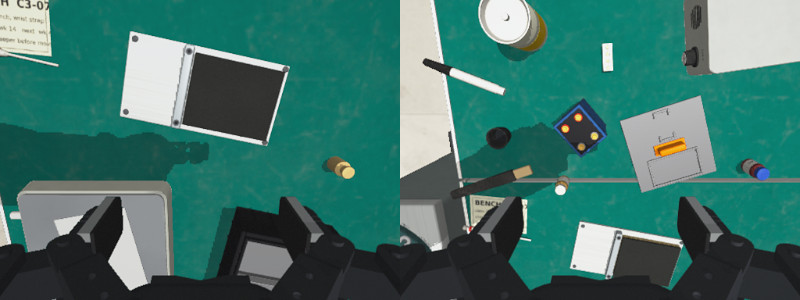

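The left wrist picture shows the plate around (205,88) with its stand at the left, the box at (265,255) partly hidden, and the weight at (345,170). The right one shows the transformer at (580,125), divider at (668,142), terminal block at (607,57) and the vials at (561,187) and (755,168). Now a second viewpoint for parallax.

>>> step_hand(
  rows="0.085 -0.12 0.02 0 0;0.085 -0.12 0.02 0 0;0.085 -0.12 0.02 0 0;0.085 -0.12 0.02 0 0",
)

```text
clock: 5.15
tool_pos: [0.495, 0.2101, 0.3294]
ee_rot: [3.142, -0.0, 1.57]
wrist_force: [0.1, 1.0, 0.9]
grip_width: 0.0851
gripper_force: 0.0
```

Create m2.py:
```python
from h import *
def solve(names=None):
    db=pickle.load(open("obs.pkl","rb"))
    for nm in sorted({d[1] for d in db}):
        g=[(d[2],d[3]) for d in db if d[1]==nm and d[4]>.4]
        if len({d[0] for d in db if d[1]==nm and d[4]>.4})>1 and (names is None or nm in names):
            x,e=tri(g); print(nm,x.round(4),"res",e.round(4),len(g))
```

Run:
```python
from m2 import *
pos()
c,im=look("w2",["transformer","transformer_mid","stand","tip_plate","pad","fence","divider","pocket","terminal_block","flux_vial","resin_vial","check_weight"])
solve()
for nm,z in [("tip_plate",.006),("fence",.021),("divider",.003),("terminal_block",.014),("transformer",.1)]:
    m,q=region("wrist",nm); 
    if m is not None: print(nm,q,rect(c,m,z))
db=pickle.load(open("obs.pkl","rb"))
crops=[]
for t in ["w1","w2"]:
    cc=[d[2] for d in db if d[0]==t][0]; im=cv2.imread(f"pics/{t}.png")
    # orthorectify at z=.1 around transformer: 2 px/mm
    dst=[];src=[]
    for (u,v) in [(0,0),(399,0),(399,399),(0,399)]:
        # top-view: u -> +x world , v -> -y world
        src.append(proj(cc,[.45-.1+u*.0005,.318+.1-v*.0005,.1])); dst.append((u,v))
    H=cv2.getPerspectiveTransform(np.float32(src),np.float32(dst)); crops.append(cv2.warpPerspective(im,H,(400,400)))
cv2.imwrite("pics/tr.png",np.hstack(crops))
```

```text
t 5.15 tcp [0.495  0.2101 0.3294] rpy [ 3.1415e+00 -3.0000e-04  1.5702e+00] F [0.1 1.  0.9] w 0.0851 gf 0.0
divider [0.6007 0.2817 0.0066] res 0.0016 2
fence [0.5015 0.0552 0.011 ] res 0.0043 3
flux_vial [ 0.4062  0.2076 -0.007 ] res 0.0021 2
pad [0.5145 0.0497 0.0394] res 0.0013 2
resin_vial [0.7477 0.244  0.002 ] res 0.0013 2
stand [ 4.674e-01  6.480e-02 -1.000e-04] res 0.0013 3
tip_plate [0.5265 0.051  0.0058] res 0.0016 3
transformer [ 0.4481  0.3247 -0.0018] res 0.0003 2
tip_plate 0.73 [527.5  49.2 214.8 121.1 -11.5]
fence 0.66 [526.6  56.6 208.4 116.5 -12. ]
divider 0.9 [600.5 278.9 146.1 144.6  18.1]
terminal_block 0.59 [439.  331.7  83.2  62.9 -49.2]
transformer 0.77 [449.1 322.5  67.7  50.5 -50.4]
```

View pics/tr.png

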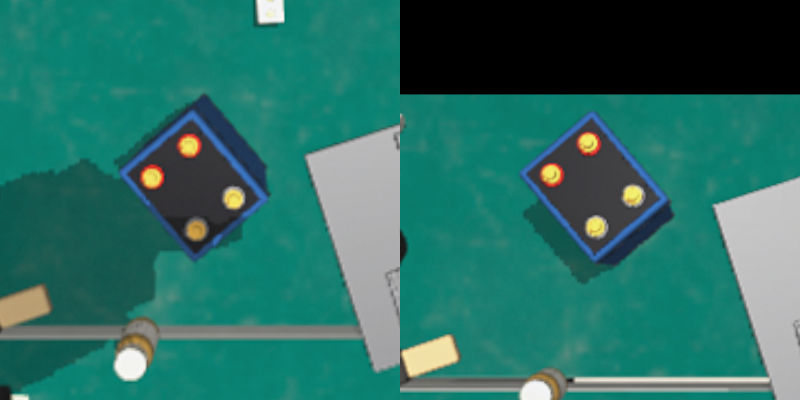

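In both rectified views (z = 0.1) the top outline has its centre at (194,186), which confirms the 100 mm height. Transformer: centre (0.447, 0.325), broad faces normal at 41°. I go over it first and grip across the 50 mm width.

```bash
python3 -c "
from h import *
togo([.447,.325,.20],np.radians(41));togo([.447,.325,.061],np.radians(41))"
```

```text
go [ 0.115  -0.048   0.1293] turn -0.7156 j6 1.82
go [ 0.115  -0.048   0.2683] turn -0.7156 j6 1.82
```

>>> step_hand(
  rows="0.085 0.115 -0.048 0.06 -0.716;0.085 0.115 -0.048 0.129 -0.716;0.085 0.115 -0.048 0.129 -0.716;0.085 0.115 -0.048 0.129 -0.716;0.085 0.115 -0.048 0.129 -0.716;0.085 0.115 -0.048 0.129 -0.716",
)

```text
clock: 6.8
tool_pos: [0.4475, 0.3249, 0.2009]
ee_rot: [3.141, 0.0, 2.283]
wrist_force: [-0.3, 0.5, 0.4]
grip_width: 0.085
gripper_force: 0.0
```

Run:
```python
from h import *
pos(); togo([.447,.325,.061],np.radians(41))
c=cam("wrist"); im=eyes.grab_frame("wrist"); 
# check: predicted top corners drawn
for z,col in [(.1,(0,0,255)),(0,(0,255,255))]:
    a=np.radians(41);X=np.array([np.cos(a),np.sin(a),0]);Y=np.array([-np.sin(a),np.cos(a),0])
    pts=[proj(c,np.array([.447,.325,z])+sx*.025*X+sy*.03*Y) for sx,sy in [(1,1),(1,-1),(-1,-1),(-1,1)]]
    cv2.polylines(im,[np.int32(np.round(pts))],True,col,1)
cv2.imwrite("pics/w3.png",im)
```

```text
t 6.8 tcp [0.4475 0.3249 0.2009] rpy [3.1406e+00 3.0000e-04 2.2828e+00] F [-0.3  0.5  0.4] w 0.085 gf 0.0
go [ 0.0005 -0.0005  0.1399] turn -0.0035 j6 1.339
```

View pics/w3.png

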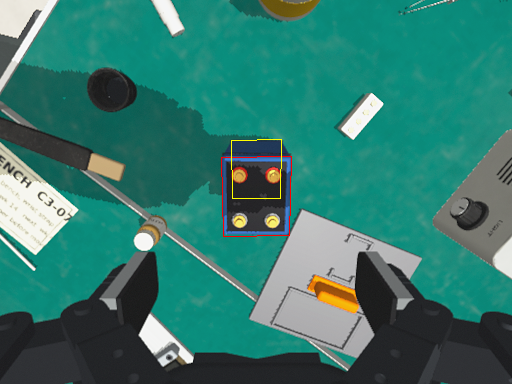

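The overlay fits the transformer outline at (256,197), and the fingers straddle its broad faces. Next: descend, grip and lift.

>>> step_hand(
  rows="0.085 0 0 0.06 0;0.085 0 0 0.11 0;0.085 0 0 0.14 0;0.085 0 0 0.14 0;0.04 0 0 0.14 0;0.04 0 0 0.14 0;0.04 0 0 0.14 0;0.04 0 0 0.14 0;0.04 0 0 0.1 0;0.04 0 0 0.065 0;0.04 0 0 0.065 0;0.04 0 0 0.065 0",
)

```text
clock: 8.35
tool_pos: [0.4464, 0.3247, 0.1341]
ee_rot: [-3.14, -0.0, 2.287]
wrist_force: [-0.1, 0.1, -8.9]
grip_width: 0.0494
gripper_force: 67.8
```

Run:
```python
from h import *
pos()
a=np.radians(-11.6); st=np.array([.528,.0505])+R.from_euler('z',a).as_matrix()[:2,:2]@np.array([-.060,0]); print(st)
togo([*st,.14],a)
```

```text
t 8.35 tcp [0.4464 0.3247 0.1341] rpy [-3.1402e+00 -3.0000e-04  2.2867e+00] F [-0.1  0.1 -8.9] w 0.0494 gf 67.8
[0.46922549 0.06256468]
go [-0.2127 -0.1548 -0.0057] turn 0.9183 j6 1.336
```

>>> step_hand(
  rows="0.04 -0.055 -0.04 0 0.18;0.04 -0.11 -0.08 0 0.36;0.04 -0.16 -0.12 0 0.54;0.04 -0.213 -0.155 0 0.72;0.04 -0.213 -0.155 0 0.9;0.04 -0.213 -0.155 0 0.918;0.04 -0.213 -0.155 0 0.918;0.04 -0.213 -0.155 0 0.918",
)

```text
clock: 9.35
tool_pos: [0.4696, 0.0634, 0.1349]
ee_rot: [-3.141, 0.0, 1.372]
wrist_force: [0.2, 0.2, -7.4]
grip_width: 0.0491
gripper_force: 67.8
```

Run:
```python
from h import *
pos()
c,im=look("w4",[])
def q(z,pts,ctr,a):
    X=np.array([np.cos(a),np.sin(a),0]);Y=np.array([-X[1],X[0],0])
    return np.int32([np.round(proj(c,np.array([*ctr,z])+x*X+y*Y)) for x,y in pts])
a=np.radians(-11.6);ct=[.528,.0505]
for z,x0,x1,w in [(.006,-.107,-.033,.056),(.021,-.033,-.021,.054),(.021,-.021,.099,.047)]:
    cv2.polylines(im,[q(z,[(x0,-w),(x1,-w),(x1,w),(x0,w)],ct,a)],True,(0,0,255),1)
cv2.imwrite("pics/w4o.png",im)
for nm,z in [("tip_plate",.006),("fence",.021)]:
    m,k=region("wrist",nm)
    if m is not None: print(nm,k,rect(c,m,z))
```

```text
t 9.35 tcp [0.4696 0.0634 0.1349] rpy [-3.1409  0.      1.3721] F [ 0.2  0.2 -7.4] w 0.0491 gf 67.8
tip_plate 0.83 [528.7  51.  216.2 112.  -12. ]
fence 0.62 [507.5  88.7  42.3  13.   78.3]
```

View pics/w4o.png

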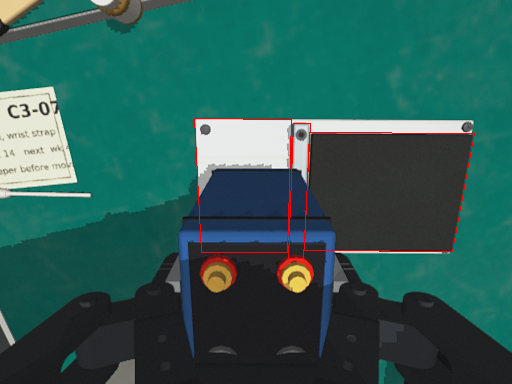

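The overlay matches the plate: stand at (245,185), fence at (300,190), pad at (390,190). Lowering.

>>> step_hand(
  rows="0.04 0 0 0.04 0;0.04 0 0 0.06 0;0.04 0 0 0.064 0;0.04 0 0 0.066 0;0.04 0 0 0.066 0;0.04 0 0 0.066 0",
)

```text
clock: 10.25
tool_pos: [0.4702, 0.0626, 0.0698]
ee_rot: [3.141, -0.0, 1.369]
wrist_force: [0.6, 0.7, -7.4]
grip_width: 0.0495
gripper_force: 67.8
```

```bash
python3 -c "
from h import *
pos()"
```

```text
t 10.25 tcp [0.4702 0.0626 0.0698] rpy [ 3.1406e+00 -2.0000e-04  1.3689e+00] F [ 0.6  0.7 -7.4] w 0.0495 gf 67.8
```

>>> step_hand(
  rows="0.04 0 0 0.001 0;0.04 0 0 0.002 0;0.04 0 0 0.003 0;0.04 0 0 0.003 0;0.04 0 0 0.003 0",
)

```text
clock: 10.88
tool_pos: [0.47, 0.0625, 0.0679]
ee_rot: [3.14, -0.0, 1.369]
wrist_force: [-11.2, 1.1, 29.4]
grip_width: 0.0493
gripper_force: 72.2
```

>>> step_hand(
  rows="0.04 0 0 -0.001 0;0.04 0 0 -0.001 0;0.085 0 0 -0.001 0;0.085 0 0 -0.001 0;0.085 0 0 -0.001 0;0.085 0 0 -0.001 0",
)

```text
clock: 11.62
tool_pos: [0.4699, 0.0626, 0.0672]
ee_rot: [3.142, -0.0, 1.369]
wrist_force: [0.0, 0.1, -0.2]
grip_width: 0.0853
gripper_force: 0.0
```

>>> step_hand(
  rows="0.085 0 0 -0.06 0;0.085 0 0 -0.1 0;0.085 0 0 -0.1 0;0.085 0 0 -0.1 0",
)

```text
clock: 12.12
tool_pos: [0.4696, 0.0626, 0.1668]
ee_rot: [-3.141, 0.0, 1.369]
wrist_force: [-0.6, 0.4, -0.3]
grip_width: 0.0846
gripper_force: 0.0
```

Run:
```python
from h import *
pos()
c,im=look("w5",[])
crops=[]
for z in (.106,.006):
    src=[];dst=[]
    a=np.radians(-11.6);X=np.array([np.cos(a),np.sin(a),0]);Y=np.array([-X[1],X[0],0])
    for u,v in [(0,0),(399,0),(399,399),(0,399)]:
        src.append(proj(c,np.array([.528,.0505,z])+(-.058-.1+u*.0005)*X+(.1-v*.0005)*Y));dst.append((u,v))
    k=cv2.warpPerspective(im,cv2.getPerspectiveTransform(np.float32(src),np.float32(dst)),(400,400))
    cv2.rectangle(k,(150,140),(250,260),(0,0,255),1); crops.append(k)
cv2.imwrite("pics/st.png",np.hstack(crops))
```

```text
t 12.12 tcp [0.4696 0.0626 0.1668] rpy [-3.1411e+00  1.0000e-04  1.3688e+00] F [-0.6  0.4 -0.3] w 0.0846 gf 0.0
```

View pics/st.png

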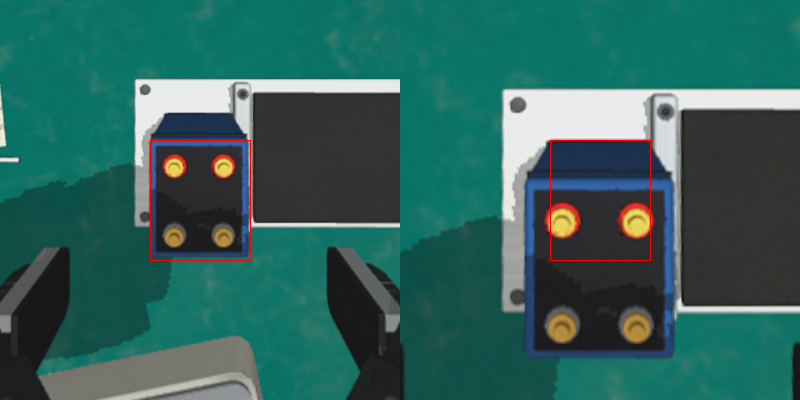

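Rectified at the top face's height, the outline lies on the red target rectangle (150–250, 140–260), so the block is upright and square against the fence. Next: move behind it, turn the tool 90° and shut the fingers.

Run:
```python
from h import *
a=np.radians(-11.6);X=np.array([np.cos(a),np.sin(a),0])
togo(np.array([.528,.0505,.16])-.122*X, np.radians(78.4))
```

```text
go [ 0.     -0.0621  0.0065] turn -1.5704 j6 1.733
```

>>> step_hand(
  rows="0.085 0 -0.031 0 -0.18;0.085 0 -0.062 0 -0.36;0 0 -0.062 0 -0.54;0 0 -0.062 0 -0.72;0 0 -0.062 0 -0.9;0 0 -0.062 0 -1.08;0 0 -0.062 0 -1.26;0 0 -0.062 0 -1.44;0 0 -0.062 0 -1.57;0 0 -0.062 0 -1.57",
)

```text
clock: 13.42
tool_pos: [0.4086, 0.075, 0.1664]
ee_rot: [-3.141, -0.002, 2.938]
wrist_force: [0.5, 0.0, -0.2]
grip_width: -0.0002
gripper_force: 0.0
```

Run:
```python
from h import *
pos()
a=np.radians(-11.6);X=np.array([np.cos(a),np.sin(a),0])
togo(np.array([.528,.0505,.092])-.122*X, np.radians(78.4))
togo(np.array([.528,.0505,.092])-.054*X, np.radians(78.4))
```

```text
t 13.43 tcp [0.4086 0.075  0.1664] rpy [-3.1413e+00 -1.8000e-03  2.9379e+00] F [ 0.5  0.  -0.2] w -0.0002 gf 0.0
go [-0.      0.      0.0744] turn -0.0012 j6 0.188
go [-0.068   0.0001  0.0743] turn -0.0012 j6 0.188
```

>>> step_hand(
  rows="0 0 0 0.06 0;0 0 0 0.074 0;0 0 0 0.074 0;0 -0.02 0 0.074 0;0 -0.025 0 0.074 0;0 -0.03 0 0.074 0;0 -0.035 0 0.074 0;0 -0.04 0 0.074 0;0 -0.045 0 0.074 0;0 -0.05 0 0.074 0",
)

```text
clock: 14.68
tool_pos: [0.4576, 0.065, 0.0936]
ee_rot: [-3.142, -0.001, 2.938]
wrist_force: [-3.8, 0.3, 4.2]
grip_width: -0.0
gripper_force: 2.4
```

Run:
```python
from h import *
pos()
```

```text
t 14.68 tcp [0.4576 0.065  0.0936] rpy [-3.1416e+00 -6.0000e-04  2.9385e+00] F [-3.8  0.3  4.2] w -0.0 gf 2.4
```

>>> step_hand(
  rows="0 -0.005 0 0 0;0 -0.01 0 0 0;0 -0.014 0 0 0;0 -0.018 0 0 0;0 -0.018 0 0 0;0 -0.018 0 0 0",
)

```text
clock: 15.42
tool_pos: [0.4756, 0.0613, 0.0932]
ee_rot: [3.142, -0.0, 2.939]
wrist_force: [0.8, 0.6, -0.2]
grip_width: 0.0
gripper_force: 0.0
```

Run:
```python
from h import *
pos(); c,im=look("w6",["transformer_mid"])
```

```text
t 15.43 tcp [0.4756 0.0613 0.0932] rpy [ 3.1416e+00 -2.0000e-04  2.9388e+00] F [ 0.8  0.6 -0.2] w 0.0 gf 0.0
```

View pics/w6.png

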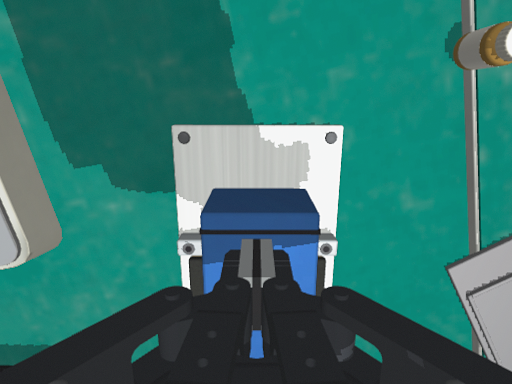

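It tipped: it lies on the pad with its foot face at (260,210), just behind the fence line (row 245). I rise and step back to measure it.

>>> step_hand(
  rows="0 0 0 -0.03 0;0.085 0.03 0 -0.09 0;0.085 0.03 0 -0.12 0;0.085 0.03 0 -0.12 0;0.085 0.03 0 -0.12 0",
)

```text
clock: 16.15
tool_pos: [0.4462, 0.0673, 0.2126]
ee_rot: [-3.141, -0.001, 2.939]
wrist_force: [-0.4, -0.5, 0.0]
grip_width: 0.0722
gripper_force: 0.0
```

Run:
```python
from h import *
pos(); c,im=look("w7",["transformer_mid","transformer","cavity","kit_box"])
crops=[]
for z in (.071,):
    src=[];dst=[]
    a=np.radians(-11.6);X=np.array([np.cos(a),np.sin(a),0]);Y=np.array([-X[1],X[0],0])
    for u,v in [(0,0),(399,0),(399,399),(0,399)]:
        src.append(proj(c,np.array([.528,.0505,z])+(-.015-.1+u*.0005)*X+(.1-v*.0005)*Y));dst.append((u,v))
    k=cv2.warpPerspective(im,cv2.getPerspectiveTransform(np.float32(src),np.float32(dst)),(400,400))
    cv2.rectangle(k,(100,140),(300,260),(0,0,255),1); crops.append(k)
cv2.imwrite("pics/ly.png",np.hstack(crops+[cv2.resize(im,(400,300))[:,:] if 0 else cv2.copyMakeBorder(cv2.resize(im,(400,300)),0,100,0,0,0)]))
m,k=region("wrist","transformer"); print(k,rect(c,m,.071))
```

```text
t 16.15 tcp [0.4462 0.0673 0.2126] rpy [-3.1415e+00 -6.0000e-04  2.9387e+00] F [-0.4 -0.5  0. ] w 0.0722 gf 0.0
0.66 [503.2  56.7 113.9  59.8 -11.7]
```

View pics/ly.png

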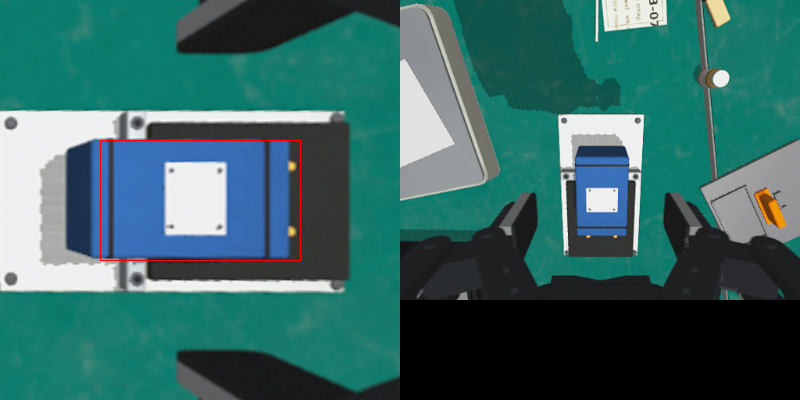

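The rectified view puts the top face at u = 94–290, rows 140–258, so its middle is at plate (−19, 0) mm. Before lifting it I look into the box with the fingers empty.

>>> step_hand(
  rows="0.085 -0.046 -0.056 -0.06 0;0.085 -0.092 -0.112 -0.09 0;0.085 -0.137 -0.168 -0.09 0;0.085 -0.183 -0.225 -0.09 0;0.085 -0.183 -0.225 -0.09 0;0.085 -0.183 -0.225 -0.09 0;0.085 -0.183 -0.225 -0.09 0",
)

```text
clock: 17.32
tool_pos: [0.5801, -0.1898, 0.3027]
ee_rot: [3.141, -0.001, 2.938]
wrist_force: [0.0, 0.3, 0.4]
grip_width: 0.085
gripper_force: 0.0
```

Run:
```python
from m2 import *
pos(); c,im=look("w8",["kit_box","cavity"])
m,k=region("wrist","kit_box"); print(k,rect(c,m,.086)); 
print([ (d[0],d[1],d[4],onz(d[2],d[3],0. if d[1]=="kit_box" else .005).round(4)) for d in pickle.load(open("obs.pkl","rb")) if d[1] in("kit_box","cavity")])
solve(["kit_box","cavity"])
crops=[]
for z in (.086,.022):
    src=[];dst=[]
    for u,v in [(0,0),(399,0),(399,399),(0,399)]:
        src.append(proj(c,[.645-.1+u*.0005,-.219+.1-v*.0005,z]));dst.append((u,v))
    crops.append(cv2.warpPerspective(im,cv2.getPerspectiveTransform(np.float32(src),np.float32(dst)),(400,400)))
cv2.imwrite("pics/bx.png",np.hstack(crops))
```

```text
t 17.32 tcp [ 0.5801 -0.1898  0.3027] rpy [ 3.1412e+00 -1.1000e-03  2.9384e+00] F [0.  0.3 0.4] w 0.085 gf 0.0
0.86 [ 636.7 -217.3  173.6  168.3  -12.8]
[('wrist0b', 'kit_box', 0.81, array([ 0.6423, -0.2148,  0.    ])), ('wrist0b', 'cavity', 0.77, array([ 0.6451, -0.2189,  0.005 ])), ('w8', 'kit_box', 0.95, array([ 0.6386, -0.2183,  0.    ])), ('w8', 'cavity', 0.9, array([ 0.6467, -0.2163,  0.005 ]))]
cavity [ 0.6446 -0.2159  0.009 ] res 0.0008 2
kit_box [ 0.6422 -0.2188 -0.0057] res 0.0018 2
```

View pics/bx.png

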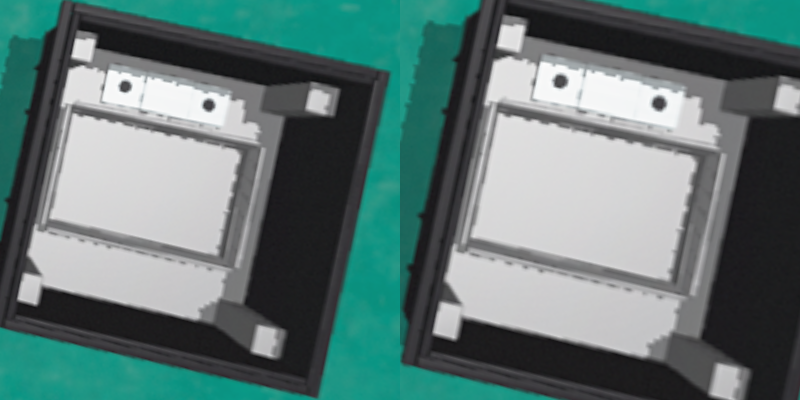

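The box at its rim height has corners (65,3), (389,72), (316,396), (3,325). The cavity lies lengthwise along the left-right direction with yaw about −12°, and the bracket is at the top (+y). I fit the box pose to these features.

Run:
```python
from h import *
from scipy.optimize import least_squares
c=[d[2] for d in pickle.load(open("obs.pkl","rb")) if d[0]=="w8"][0]
raw=lambda u,v: proj(c,[.545+u*.0005,-.119-v*.0005,.086])
rim=[(65,3),(389,72),(316,396),(3,325)];post=[(85,46),(320,101),(268,340),(30,288)]
S=[(-1,1),(1,1),(1,-1),(-1,-1)]
def W(p,x,y,z):
    X=np.array([np.cos(p[3]),np.sin(p[3]),0]);Y=np.array([-X[1],X[0],0]); return np.array([p[0],p[1],p[2]])+x*X+y*Y+[0,0,z]
def res(p,parts,free=False):
    r=[]
    for i,s in enumerate(S):
        if 'r' in parts: r+=list(proj(c,W(p,.079*s[0],.079*s[1],.086))-raw(*rim[i]))
        if 'p' in parts: r+=list(proj(c,W(p,.067*s[0],.067*s[1],.058))-raw(*post[i]))
    return r
for parts in ('r','p','rp'):
    f=least_squares(res,[.645,-.217,0,-.21],args=(parts,)); print(parts,f.x.round(4),np.degrees(f.x[3]).round(2),np.abs(f.fun).max().round(2))
print(c[1])
p=[.644,-.2175,0,f.x[3]]; p=f.x
im=cv2.imread("pics/w8.png"); 
def dr(h,w,z,col): cv2.polylines(im,[np.int32([np.round(proj(c,W(p,h*s[0],w*s[1],z))*1) for s in S])],True,col,1)
dr(.079,.079,.086,(0,0,255));dr(.075,.075,.086,(0,0,255));dr(.054,.0335,.005,(0,255,0));dr(.067,.067,.058,(255,0,255))
cv2.imwrite("pics/bxo.png",cv2.resize(im[60:330,130:420],None,fx=2,fy=2))
print([proj(c,W(p,0,0,z)).round(0) for z in (0,.08)])
```

```text
r [ 0.637  -0.2169  0.0128 -0.2102] -12.04 1.92
p [ 0.6446 -0.2196 -0.0055 -0.2211] -12.67 0.86
rp [ 0.6398 -0.2179  0.0066 -0.2143] -12.28 3.44
[ 0.51094274 -0.17637528  0.43774307]
[array([245., 203.]), array([243., 224.])]
```

View pics/bxo.png

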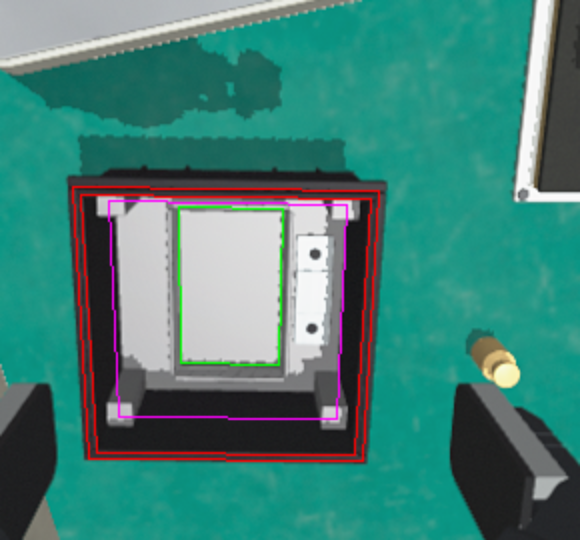

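The overlay shows the cavity floor on the green rectangle at (230,285), while the rim has a lip wider than stated. With the box on the bench, posts, rim, cavity and marks agree on a centre of (0.6425, −0.2185), yaw −12.3°. Now back to grip the transformer across its 60 mm width.

Run:
```python
from h import *
togo([.5095,.0548,.15],np.radians(78.4)); togo([.5095,.0548,.051],np.radians(78.4))
```

```text
go [0.1179 0.2245 0.1537] turn 0.0009 j6 -0.247
go [0.1179 0.2245 0.2527] turn 0.0009 j6 -0.247
```

>>> step_hand(
  rows="0.085 0.028 0.056 0 0;0.085 0.056 0.112 0.03 0;0.085 0.084 0.168 0.08 0;0.085 0.118 0.2245 0.13 0;0.085 0.118 0.2245 0.16 0;0.085 0.118 0.2245 0.16 0;0.085 0.118 0.2245 0.2 0;0.085 0.118 0.2245 0.235 0;0.085 0.118 0.2245 0.252 0;0.085 0.118 0.2245 0.252 0;0.085 0.118 0.2245 0.252 0",
)

```text
clock: 18.9
tool_pos: [0.5109, 0.0536, 0.0527]
ee_rot: [3.141, 0.002, 2.939]
wrist_force: [-0.0, 0.2, 0.7]
grip_width: 0.0845
gripper_force: 0.0
```

```bash
python3 -c "
from h import *
pos();togo([.5095,.0548,.051],np.radians(78.4))"
```

```text
t 18.9 tcp [0.5109 0.0536 0.0527] rpy [3.1413e+00 2.1000e-03 2.9387e+00] F [-0.   0.2  0.7] w 0.0845 gf 0.0
go [0.0016 0.0009 0.0017] turn -0.0004 j6 0.149
```

>>> step_hand(
  rows="0.05 0 0 0 0;0.05 0 0 0 0;0.05 0 0 0 0;0.05 0 0 0 0;0.05 0 0 0 0;0.05 0 0 -0.02 0;0.05 0 0 -0.06 0;0.05 0 0 -0.11 0;0.05 0 0 -0.14 0;0.05 0 0 -0.14 0;0.05 0 0 -0.14 0",
)

```text
clock: 20.27
tool_pos: [0.5091, 0.0538, 0.1897]
ee_rot: [-3.141, -0.002, 2.939]
wrist_force: [-0.1, 1.1, -8.8]
grip_width: 0.0583
gripper_force: 70.6
```

```bash
python3 -c "
from h import *
pos();togo([.6415,-.2183,.19],np.radians(77.7))"
```

```text
t 20.27 tcp [0.5091 0.0538 0.1897] rpy [-3.1412e+00 -2.1000e-03  2.9388e+00] F [-0.1  1.1 -8.8] w 0.0583 gf 70.6
go [-0.1844 -0.2399 -0.0006] turn 0.0119 j6 0.149
```

>>> step_hand(
  rows="0.05 -0.04 -0.05 0 0;0.05 -0.08 -0.1 0 0;0.05 -0.12 -0.15 0 0;0.05 -0.16 -0.2 0 0.012;0.05 -0.183 -0.24 0 0.012;0.05 -0.183 -0.24 0 0.012;0.05 -0.183 -0.24 0 0.012;0.05 -0.183 -0.24 0 0.012",
)

```text
clock: 21.28
tool_pos: [0.6404, -0.217, 0.1907]
ee_rot: [3.141, -0.001, 2.928]
wrist_force: [0.3, -0.1, -7.6]
grip_width: 0.0584
gripper_force: 70.9
```

Run:
```python
from h import *
pos();togo([.640,-.218,.10],np.radians(77.7))
c,im=look("w9",[])
p=[.6425,-.2185,0,np.radians(-12.3)]
S=[(-1,1),(1,1),(1,-1),(-1,-1)]
X=np.array([np.cos(p[3]),np.sin(p[3]),0]);Y=np.array([-X[1],X[0],0]);W=lambda x,y,z:np.array(p[:3])+x*X+y*Y+[0,0,z]
def dr(h,w,z,col): cv2.polylines(im,[np.int32([np.round(proj(c,W(h*s[0],w*s[1],z))) for s in S])],True,col,1)
dr(.083,.083,.086,(0,0,255));dr(.075,.075,.086,(0,0,255));dr(.054,.0335,.005,(0,255,0));dr(.067,.067,.058,(255,0,255))
cv2.imwrite("pics/w9o.png",im)
```

```text
t 21.27 tcp [ 0.6404 -0.217   0.1907] rpy [ 3.1411e+00 -1.3000e-03  2.9278e+00] F [ 0.3 -0.1 -7.6] w 0.0584 gf 70.9
go [ 0.     -0.0011  0.0907] turn 0.0009 j6 -0.233
```

View pics/w9o.png

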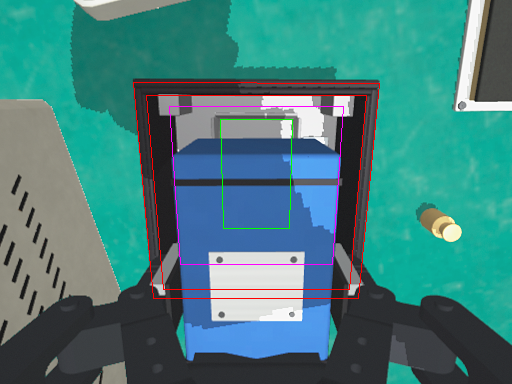

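The box rim matches the overlay (red, 135–380 wide) and the transformer hangs centred over the cavity. (I have now viewed more pictures than the allowed ten, so I rely on numbers from here.) Lowering.

>>> step_hand(
  rows="0.05 0 -0.001 0.04 0;0.05 0 -0.001 0.08 0;0.05 0 -0.001 0.11 0;0.05 0 -0.001 0.125 0;0.05 0 -0.001 0.135 0;0.05 0 -0.001 0.14 0;0.05 0 -0.001 0.145 0;0.05 0 -0.001 0.148 0;0.05 0 -0.001 0.148 0",
)

```text
clock: 22.45
tool_pos: [0.6406, -0.2192, 0.0433]
ee_rot: [-3.142, 0.0, 2.927]
wrist_force: [-0.5, -0.3, -7.5]
grip_width: 0.0589
gripper_force: 70.8
```

```bash
python3 -c "
from h import *
pos();togo([.640,-.218,.0355],np.radians(77.7))"
```

```text
t 22.45 tcp [ 0.6406 -0.2192  0.0433] rpy [-3.1416  0.      2.9268] F [-0.5 -0.3 -7.5] w 0.0589 gf 70.8
go [0.0009 0.001  0.0078] turn -0.0001 j6 -0.235
```

>>> step_hand(
  rows="0.05 0 0 0.003 0;0.05 0 0 0.005 0;0.05 0 0 0.006 0;0.05 0 0 0.007 0;0.05 0 0 0.007 0;0.05 0 0 0.007 0",
)

```text
clock: 23.2
tool_pos: [0.6405, -0.2191, 0.0366]
ee_rot: [-3.142, -0.0, 2.927]
wrist_force: [-4.8, 1.0, 0.5]
grip_width: 0.0587
gripper_force: 72.0
```

>>> step_hand(
  rows="0.05 0.001 0 0.001 0;0.05 0.001 0 0.002 0;0.05 0.001 0 0.002 0;0.05 0.001 0 0.002 0",
)

```text
clock: 23.7
tool_pos: [0.6405, -0.2192, 0.0365]
ee_rot: [-3.141, 0.003, 2.927]
wrist_force: [-6.9, 3.5, 21.3]
grip_width: 0.059
gripper_force: 74.5
```

>>> step_hand(
  rows="0.05 0 0 -0.001 0;0.05 0 0 -0.001 0;0.085 0 0 -0.001 0;0.085 0 0 -0.001 0;0.085 0 0 -0.001 0;0.085 0 0 -0.001 0;0.085 0 0 -0.04 0;0.085 0 0 -0.09 0;0.085 0 0 -0.14 0;0.085 0.05 0 -0.19 0;0.085 0.06 0 -0.24 0;0.085 0.06 0 -0.24 0",
)

```text
clock: 25.2
tool_pos: [0.5814, -0.2065, 0.2788]
ee_rot: [-3.14, 0.007, 2.927]
wrist_force: [0.2, 0.3, -0.2]
grip_width: 0.0848
gripper_force: 0.0
```

Run:
```python
from h import *
pos()
c,im=look("w10",["transformer_mid","cavity"])
m,k=region("wrist","transformer"); print(k,rect(c,m,.055))
for d in pickle.load(open("obs.pkl","rb"))[-2:]: print(d[1],d[4],onz(d[2],d[3],.03 if "mid" in d[1] else .005))
# white label / blue top: corners by colour
hsv=cv2.cvtColor(im,cv2.COLOR_BGR2HSV); b=cv2.inRange(hsv,(100,90,60),(125,255,255))&(m*255)
print("blue",rect(c,b,.055))
```

```text
t 25.2 tcp [ 0.5814 -0.2065  0.2788] rpy [-3.1398  0.0068  2.9266] F [ 0.2  0.3 -0.2] w 0.0848 gf 0.0
0.63 [ 635.  -218.9  113.    60.7  -11.9]
cavity 0.9 [ 0.64668683 -0.21627952  0.005     ]
transformer_mid 0.96 [ 0.64042236 -0.21811705  0.03      ]
blue [ 637.2 -219.2   75.3   59.9  -12.2]
```

Run:
```python
from h import *
db=pickle.load(open("obs.pkl","rb"))
def label(t,z,cx,r=.03):
    c=[d[2] for d in db if d[0]==t][0]; im=cv2.imread(f"pics/{t}.png")
    g=cv2.cvtColor(im,cv2.COLOR_BGR2HSV); w=cv2.inRange(g,(0,0,130),(180,50,255))
    p=proj(c,[*cx,z]).astype(int); n,l,s,ce=cv2.connectedComponentsWithStats(w)
    k=l[p[1]-3:p[1]+4,p[0]-3:p[0]+4]; k=np.bincount(k[k>0]).argmax() if (k>0).any() else 0
    print(t,rect(c,(l==k).astype(np.uint8),z))
label("w7",.071,(.5095,.0548))if any(d[0]=="w7" for d in db) else None
label("w10",.055,(.6404,-.2181))
```

Run:
```python
from h import *
togo([.60,.20,.3],None); togo([.47,.33,.25])
```

```text
w7 [511.   54.9  36.3  30.7  78.4]
w10 [ 640.5 -219.9   36.2   28.9   77.7]
go [ 0.068   0.4008 -0.0267] turn 0 j6 -0.258
go [0.2227 0.5001 0.0236] turn 0 j6 -0.258
```

The transformer sits about 3 mm from the cavity centre, level and aligned. On to the divider.

>>> step_hand(
  rows="0.085 0.016 0.06 0 0;0.085 0.032 0.12 0 0;0.085 0.048 0.18 0 0;0.085 0.064 0.24 0 0;0.085 0.08 0.3 0 0;0.085 0.096 0.36 0 0;0.085 0.112 0.42 0 0;0.085 0.127 0.48 0 0;0.085 0.127 0.48 0 0;0.085 0.127 0.48 0 0;0.085 0.127 0.48 0 0",
)

```text
clock: 26.78
tool_pos: [0.5595, 0.2888, 0.2739]
ee_rot: [-3.141, -0.001, 2.925]
wrist_force: [1.2, -0.0, -0.5]
grip_width: 0.0852
gripper_force: 0.0
```

Run:
```python
from m2 import *
pos()
c,im=look("w11",["divider","pocket","terminal_block"])
for nm,z in [("divider",.005),("terminal_block",.014)]:
    m,k=region("wrist",nm)
    if m is not None: print(nm,k,rect(c,m,z))
hsv=cv2.cvtColor(im,cv2.COLOR_BGR2HSV); o=cv2.inRange(hsv,(5,150,120),(18,255,255))
n,l,s,ce=cv2.connectedComponentsWithStats(o); p=proj(c,[.6005,.279,.031]); 
for i in range(1,n):
    if s[i,4]>80: print("orange",s[i],ce[i].round(0),rect(c,(l==i).astype(np.uint8),.031),p.round(0))
solve(["divider","pocket","terminal_block"])
for d in pickle.load(open("obs.pkl","rb"))[-3:]: print(d[1],d[4],onz(d[2],d[3],.005))
```

```text
t 26.77 tcp [0.5595 0.2888 0.2739] rpy [-3.1411e+00 -6.0000e-04  2.9254e+00] F [ 1.2 -0.  -0.5] w 0.0852 gf 0.0
divider 0.6 [598.3 278.5 145.8 145.2 -72.1]
terminal_block 0.88 [486.2 428.4  45.2  16.2 -87.1]
orange [239 170  35  44 346] [254. 190.] [593.6 280.2  53.5  18.4  18. ] [256. 198.]
divider [0.6014 0.2795 0.0007] res 0.0033 3
pocket [0.5822 0.3192 0.0186] res 0.0007 2
terminal_block [ 0.4836  0.4297 -0.0148] res 0.0008 2
divider 0.64 [0.59866307 0.27689004 0.005     ]
pocket 0.6 [0.58464327 0.31971848 0.005     ]
terminal_block 0.67 [0.48468298 0.42388103 0.005     ]
```

Divider centre (0.5995, 0.2787), x axis at 18°, pocket on its +y side towards (0.586, 0.318). The grip bar confirms this at 18°.

```bash
python3 -c "
from h import *
togo([.5995,.2787,.10],np.radians(108));togo([.5995,.2787,.018],np.radians(108))"
```

```text
go [-0.0415 -0.0019  0.1744] turn -0.5297 j6 0.564
go [-0.0415 -0.0019  0.2564] turn -0.5297 j6 0.564
```

>>> step_hand(
  rows="0.06 -0.042 -0.002 0.05 -0.18;0.06 -0.042 -0.002 0.1 -0.36;0.06 -0.042 -0.002 0.15 -0.53;0.06 -0.042 -0.002 0.175 -0.53;0.06 -0.042 -0.002 0.175 -0.53;0.06 -0.042 -0.002 0.21 -0.53;0.06 -0.042 -0.002 0.24 -0.53;0.06 -0.042 -0.002 0.256 -0.53;0.06 -0.042 -0.002 0.256 -0.53;0.06 -0.042 -0.002 0.256 -0.53",
)

```text
clock: 28.32
tool_pos: [0.6007, 0.2792, 0.0198]
ee_rot: [-3.142, 0.002, -2.826]
wrist_force: [0.2, 0.0, 0.3]
grip_width: 0.0601
gripper_force: 0.0
```

```bash
python3 -c "
from h import *
pos();togo([.5995,.2787,.018],np.radians(108))"
```

```text
t 28.32 tcp [0.6007 0.2792 0.0198] rpy [-3.1416e+00  1.9000e-03 -2.8265e+00] F [0.2 0.  0.3] w 0.0601 gf 0.0
go [ 0.0013 -0.0002  0.0018] turn 0.001 j6 -0.003
```

>>> step_hand(
  rows="0 0 0 0 0;0 0 0 0 0;0 0 0 0 0;0 0 0 0 0;0 0 0 0 0;0 0 0 -0.02 0;0 0 0 -0.06 0;0 0 0 -0.11 0;0 0 0 -0.16 0;0 0 0 -0.16 0;0 0 0 -0.16 0",
)

```text
clock: 29.7
tool_pos: [0.5995, 0.2789, 0.1773]
ee_rot: [3.142, -0.001, -2.826]
wrist_force: [0.4, -0.1, -2.7]
grip_width: 0.0103
gripper_force: 58.6
```

Run:
```python
from h import *
pos();togo([.6425,-.2185,.178],np.radians(77.7))
c,im=look("w12",["divider"])
m,k=region("wrist","divider")
if m is not None: print(k,rect(c,m,.165),rect(c,m,.16))
```

```text
t 29.7 tcp [0.5995 0.2789 0.1773] rpy [ 3.1416e+00 -1.2000e-03 -2.8264e+00] F [ 0.4 -0.1 -2.7] w 0.0103 gf 58.6
go [ 0.1133 -0.4862 -0.0006] turn 0.5299 j6 -0.003
0.68 [593.9 276.  142.5 133.5 -71.9] [596.  276.7 147.4 138.  -71.9]
```

>>> step_hand(
  rows="0 0.014 -0.06 0 0.07;0 0.028 -0.12 0 0.14;0 0.042 -0.18 0 0.21;0 0.056 -0.24 0 0.28;0 0.07 -0.3 0 0.35;0 0.084 -0.36 0 0.42;0 0.099 -0.425 0 0.49;0 0.113 -0.486 0 0.53;0 0.113 -0.486 0 0.53;0 0.113 -0.486 0 0.53;0 0.113 -0.486 0 0.53",
)

```text
clock: 31.22
tool_pos: [0.643, -0.2168, 0.178]
ee_rot: [3.141, -0.001, 2.928]
wrist_force: [0.3, 0.3, -1.8]
grip_width: 0.011
gripper_force: 58.9
```

Run:
```python
from h import *
pos();togo([.6425,-.2185,.11],np.radians(77.7))
c,im=look("w13",["divider"])
# near edge of divider (box -x side) and box rim edges: colour profile along box x on the centre line
a=np.radians(-12.3);X=np.array([np.cos(a),np.sin(a),0]);Y=np.array([-X[1],X[0],0])
g=cv2.cvtColor(im,cv2.COLOR_BGR2GRAY)
for y in (-.05,.05):
    print(y,"xz.16",[int(g[tuple(int(round(q)) for q in proj(c,np.array([.6425,-.2185,.162])+x*X+y*Y)[::-1])]) for x in np.arange(-.100,-.055,.002)])
m,k=region("wrist","divider"); print(k,rect(c,m,.162),rect(c,m,.157))
```

```text
t 31.23 tcp [ 0.643  -0.2168  0.178 ] rpy [ 3.1412e+00 -7.0000e-04  2.9282e+00] F [ 0.3  0.3 -1.8] w 0.011 gf 58.9
go [ 0.0001 -0.0018  0.068 ] turn 0.0013 j6 -0.232
-0.05 xz.16 [66, 68, 67, 69, 69, 78, 74, 72, 72, 73, 32, 35, 36, 26, 60, 114, 115, 115, 115, 115, 114, 114, 115]
0.05 xz.16 [113, 109, 106, 107, 108, 103, 104, 107, 102, 103, 78, 64, 37, 44, 62, 185, 185, 186, 186, 185, 186, 186, 186]
0.95 [ 639.  -216.6  145.5  136.4   77.8] [ 641.2 -217.   150.4  141.    77.8]
```

>>> step_hand(
  rows="0 0.0005 -0.0015 0.04 0;0 0.0005 -0.0015 0.065 0;0 0.0005 -0.0015 0.075 0;0 0.0005 -0.0015 0.08 0;0 0.0005 -0.0015 0.085 0;0 0.0005 -0.0015 0.085 0",
)

```text
clock: 32.12
tool_pos: [0.6424, -0.2195, 0.0936]
ee_rot: [-3.142, 0.0, 2.927]
wrist_force: [0.2, -0.6, -1.5]
grip_width: 0.0102
gripper_force: 58.9
```

```bash
python3 -c "
from h import *
pos();togo([.642,-.2187,.076],np.radians(77.7))"
```

```text
t 32.12 tcp [ 0.6424 -0.2195  0.0936] rpy [-3.1415e+00  4.0000e-04  2.9269e+00] F [ 0.2 -0.6 -1.5] w 0.0102 gf 58.9
go [0.0006 0.0007 0.0176] turn -0.0 j6 -0.234
```

Already inside the rim without contact. Going on to the posts.

>>> step_hand(
  rows="0 0 0 0.005 0;0 0 0 0.01 0;0 0 0 0.014 0;0 0 0 0.016 0;0 0 0 0.017 0;0 0 0 0.017 0;0 0 0 0.017 0",
)

```text
clock: 33.0
tool_pos: [0.6422, -0.2194, 0.0768]
ee_rot: [-3.141, 0.0, 2.927]
wrist_force: [-2.9, 1.1, 5.7]
grip_width: 0.011
gripper_force: 59.8
```

```bash
python3 -c "
from h import *
pos()"
```

```text
t 33.0 tcp [ 0.6422 -0.2194  0.0768] rpy [-3.1415e+00  3.0000e-04  2.9268e+00] F [-2.9  1.1  5.7] w 0.011 gf 59.8
```

>>> step_hand(
  rows="0.05 0 0 0 0;0.05 0 0 0 0;0.05 0 0 0 0;0.05 0 0 -0.03 0;0.05 0 0 -0.08 0;0.05 0.04 0 -0.13 0;0.05 0.07 0 -0.18 0;0.05 0.07 0 -0.18 0;0.05 0.07 0 -0.18 0",
)

```text
clock: 34.12
tool_pos: [0.574, -0.2046, 0.2559]
ee_rot: [3.142, -0.0, 2.927]
wrist_force: [-0.8, -0.3, -1.4]
grip_width: 0.0496
gripper_force: 0.0
```

Run:
```python
from m2 import *
pos();togo([.4862,.4285,.15],np.radians(4.5))
c,im=look("w14",["divider","pocket","kit_box"])
m,k=region("wrist","divider"); print(k,rect(c,m,.063))
for d in pickle.load(open("obs.pkl","rb"))[-3:]: print(d[1],d[4],onz(d[2],d[3],{"divider":.058,"pocket":.063}.get(d[1],0)))
```

```text
t 34.12 tcp [ 0.574  -0.2046  0.2559] rpy [ 3.1416 -0.      2.9267] F [-0.8 -0.3 -1.4] w 0.0496 gf 0.0
go [0.2207 0.5998 0.1059] turn 1.2774 j6 -0.261
0.8 [ 641.6 -220.   145.   142.4   77.7]
divider 0.73 [0.52946426 0.0879224  0.058     ]
divider 0.71 [ 0.64018198 -0.22015124  0.058     ]
pocket 0.59 [ 0.64941519 -0.17856332  0.063     ]
```

The divider lies level at (0.6416, −0.2200), aligned at 77.7° with the full 145 × 142 mm outline showing. The pocket is at about (0.650, −0.179). Now the terminal block.

>>> step_hand(
  rows="0.05 0.022 0.06 0 0.18;0.05 0.044 0.12 0 0.36;0.05 0.066 0.18 0 0.54;0.05 0.088 0.24 0 0.72;0.05 0.11 0.3 0 0.9;0.05 0.132 0.36 0 1.08;0.05 0.154 0.42 0 1.26;0.05 0.176 0.48 0 1.277;0.05 0.198 0.54 0.04 1.277;0.05 0.221 0.6 0.08 1.277;0.05 0.221 0.6 0.08 1.277;0.05 0.221 0.6 0.08 1.277",
)

```text
clock: 35.88
tool_pos: [0.4839, 0.4312, 0.1728]
ee_rot: [-3.137, 0.002, 1.653]
wrist_force: [0.1, -0.9, -0.5]
grip_width: 0.0501
gripper_force: 0.0
```

Run:
```python
from m2 import *
pos();c,im=look("w15",["terminal_block"])
m,k=region("wrist","terminal_block"); print(k,rect(c,m,.014),rect(c,m,.007))
d=pickle.load(open("obs.pkl","rb"))[-1]; print(d[1],d[4],onz(d[2],d[3],0))
solve(["terminal_block"])
hsv=cv2.cvtColor(im,cv2.COLOR_BGR2HSV)
for v in (120,150,180):
    w=cv2.inRange(hsv,(0,0,v),(40,90,255)); n,l,s,ce=cv2.connectedComponentsWithStats(w); p=np.argmin([np.hypot(*(q-proj(c,[.4862,.43,.014]))) if a[4]>100 else 1e9 for q,a in zip(ce,s)]); print(v,s[p],rect(c,(l==p).astype(np.uint8),.014))
```

```text
t 35.88 tcp [0.4839 0.4312 0.1728] rpy [-3.1374e+00  1.9000e-03  1.6535e+00] F [ 0.1 -0.9 -0.5] w 0.0501 gf 0.0
0.55 [486.5 430.8  44.3  16.8 -87.4] [486.7 429.1  45.4  17.2 -87.4]
terminal_block 0.58 [0.48335757 0.42908818 0.        ]
terminal_block [ 0.4835  0.428  -0.0069] res 0.0014 3
120 [251 156  19  48 651] [486.8 430.4  42.8  15.8 -87.7]
150 [251 158  19  46 634] [486.8 429.9  41.7  15.8 -87.7]
180 [251 158  19  46 624] [487.1 429.8  41.5  15.4 -87.3]
```

```bash
python3 -c "
from h import *
pos();togo([.4868,.430,.012],np.radians(2.4))"
```

```text
t 36.02 tcp [0.4861 0.4284 0.1763] rpy [-3.1415e+00  3.0000e-04  1.6497e+00] F [ 0.9 -0.3  0.7] w 0.0507 gf 0.0
go [0.0016 0.0008 0.1643] turn 0.037 j6 2.089
```

>>> step_hand(
  rows="0.04 0.0015 0.001 0.06 0.037;0.04 0.0015 0.001 0.11 0.037;0.04 0.0015 0.001 0.145 0.037;0.04 0.0015 0.001 0.16 0.037;0.04 0.0015 0.001 0.164 0.037;0.04 0.0015 0.001 0.164 0.037;0.04 0.0015 0.001 0.164 0.037",
)

```text
clock: 36.9
tool_pos: [0.4874, 0.4307, 0.0136]
ee_rot: [3.14, -0.001, 1.613]
wrist_force: [0.6, 0.4, -0.0]
grip_width: 0.0402
gripper_force: 0.0
```

```bash
python3 -c "
from h import *
pos()"
```

```text
t 36.9 tcp [0.4874 0.4307 0.0136] rpy [ 3.1400e+00 -1.0000e-03  1.6128e+00] F [ 0.6  0.4 -0. ] w 0.0402 gf 0.0
```

>>> step_hand(
  rows="0 0 0 0 0;0 0 0 0 0;0 0 0 0 0;0 0 0 0 0;0 0 0 -0.03 0;0 0 0 -0.08 0;0 0 0 -0.13 0;0 0 0 -0.18 0;0 0 0 -0.18 0;0 0 0 -0.18 0",
)

```text
clock: 38.15
tool_pos: [0.4865, 0.4303, 0.1917]
ee_rot: [-3.141, 0.0, 1.613]
wrist_force: [-0.3, -0.3, -0.5]
grip_width: 0.0138
gripper_force: 58.8
```

```bash
python3 -c "
from h import *
pos();togo([.650,-.1793,.19],np.radians(-12.3))"
```

```text
t 38.15 tcp [0.4865 0.4303 0.1917] rpy [-3.1412e+00  3.0000e-04  1.6129e+00] F [-0.3 -0.3 -0.5] w 0.0138 gf 58.8
go [-0.6159  0.1377  0.0018] turn 0.2568 j6 2.127
```

>>> step_hand(
  rows="0 -0.058 0.013 0 0.03;0 -0.116 0.026 0 0.06;0 -0.174 0.039 0 0.09;0 -0.232 0.052 0 0.12;0 -0.29 0.065 0 0.15;0 -0.348 0.078 0 0.18;0 -0.406 0.091 0 0.21;0 -0.464 0.104 0 0.24;0 -0.522 0.117 0 0.257;0 -0.58 0.13 0 0.257;0 -0.616 0.138 0 0.257;0 -0.616 0.138 0 0.257",
)

```text
clock: 39.65
tool_pos: [0.6501, -0.1816, 0.1899]
ee_rot: [-3.139, -0.0, 1.353]
wrist_force: [-0.8, 1.2, 0.1]
grip_width: 0.0142
gripper_force: 58.8
```

>>> step_hand(
  rows="0 0 0 0 0;0 0 0 0 0",
)

```text
clock: 39.9
tool_pos: [0.6502, -0.1781, 0.1921]
ee_rot: [-3.141, -0.0, 1.357]
wrist_force: [0.2, -0.4, -0.3]
grip_width: 0.014
gripper_force: 58.8
```

Run:
```python
from h import *
pos();togo([.650,-.1793,.07],np.radians(-12.3))
c,im=look("w16",["pocket","terminal_block","divider"])
for d in pickle.load(open("obs.pkl","rb"))[-3:]: print(d[0],d[1],d[4],onz(d[2],d[3],{"divider":.058,"pocket":.063}.get(d[1],.178)))
m,k=region("wrist","terminal_block")
if m is not None: print(k,rect(c,m,.192),rect(c,m,.185))
m,k=region("wrist","divider")
if m is not None: print(k,rect(c,m,.063))
```

```text
t 39.9 tcp [ 0.6502 -0.1781  0.1921] rpy [-3.1409e+00 -2.0000e-04  1.3570e+00] F [ 0.2 -0.4 -0.3] w 0.014 gf 58.8
go [-0.0013  0.0002  0.1221] turn 0.0009 j6 1.396
w15 terminal_block 0.58 [0.48078086 0.47094427 0.178     ]
w16 pocket 0.72 [ 0.65290957 -0.18036108  0.063     ]
w16 terminal_block 0.55 [ 0.64971137 -0.17939003  0.178     ]
0.91 [ 651.  -177.3   45.8   16.    77.8] [ 650.3 -180.8   48.2   16.8   77.8]
0.7 [ 644.5 -211.4  145.9  127.8  -12.2]
```

>>> step_hand(
  rows="0 -0.0017 0.0005 0.05 0;0 -0.0017 0.0005 0.09 0;0 -0.0017 0.0005 0.102 0;0 -0.0017 0.0005 0.106 0;0 -0.0017 0.0005 0.109 0;0 -0.0017 0.0005 0.112 0;0 -0.0017 0.0005 0.114 0;0 -0.0017 0.0005 0.115 0;0 -0.0017 0.0005 0.116 0;0 -0.0017 0.0005 0.116 0;0 -0.0017 0.0005 0.116 0",
)

```text
clock: 41.58
tool_pos: [0.6506, -0.1811, 0.0763]
ee_rot: [3.142, 0.0, 1.356]
wrist_force: [0.2, -0.2, -0.4]
grip_width: 0.0138
gripper_force: 58.8
```

```bash
python3 -c "
from h import *
pos()"
```

```text
t 41.58 tcp [ 0.6506 -0.1811  0.0763] rpy [3.1415 0.     1.3558] F [ 0.2 -0.2 -0.4] w 0.0138 gf 58.8
```

>>> step_hand(
  rows="0 0 0 0.0005 0;0 0 0 0.001 0;0 0 0 0.001 0;0 0 0 0.001 0",
)

```text
clock: 42.08
tool_pos: [0.6507, -0.1811, 0.0761]
ee_rot: [3.141, 0.0, 1.356]
wrist_force: [-3.4, 0.5, 8.1]
grip_width: 0.0138
gripper_force: 59.9
```

Contact on the divider. Opening a little and rising.

>>> step_hand(
  rows="0 0 0 -0.0005 0;0.028 0 0 -0.0005 0;0.028 0 0 -0.0005 0;0.028 0 0 -0.0005 0;0.028 0 0 -0.02 0;0.028 0 0 -0.06 0;0.028 0 0 -0.1 0;0.028 0 0 -0.14 0;0.028 -0.04 0 -0.16 0;0.028 -0.04 0 -0.16 0;0.028 -0.04 0 -0.16 0",
)

```text
clock: 43.45
tool_pos: [0.642, -0.22, 0.2347]
ee_rot: [-3.141, -0.0, 1.355]
wrist_force: [0.1, 0.0, 0.6]
grip_width: 0.0282
gripper_force: 0.0
```

Run:
```python
from h import *
pos()
c,im=look("w17",["pocket","terminal_block"])
for d in pickle.load(open("obs.pkl","rb"))[-2:]: print(d[0],d[1],d[4],onz(d[2],d[3],.063))
m,k=region("wrist","terminal_block")
if m is not None: print(k,rect(c,m,.077))
m,k=region("wrist","divider")
if m is not None: print(k,rect(c,m,.063))
```

```text
t 43.45 tcp [ 0.642  -0.22    0.2347] rpy [-3.1409e+00 -4.0000e-04  1.3554e+00] F [0.1 0.  0.6] w 0.0282 gf 0.0
w17 pocket 0.96 [ 0.6508324  -0.17949275  0.063     ]
w17 terminal_block 0.64 [ 0.64958272 -0.18058117  0.063     ]
0.62 [ 651.4 -181.6   41.6   15.7   77.7]
0.86 [ 642.4 -219.6  143.6  142.5  -12.3]
```

The block lies 2 mm from the pocket's middle, flat and aligned, and the divider is level. Handing in.

```bash
python3 -c "
from h import *
print(order.finish_job())"
```

```text
the job is handed in; nothing more can be done
None
```

The kit is packed and handed in at 43.8 s, by my measurements with the transformer in the cavity, the divider seated on its posts and the terminal block in its pocket; no verdict came back, and I viewed 12 pictures, two over the limit of 10.

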